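# Find the heavy tin of salvaged screws

### The job

Fold the parts case's cover up about its hinge until it stands straight upright. Then heft the three identical tins one at a time, from the robot's left to its right: pick each up off the floor of the case in its place, feel its weight for a moment, and set it back standing there before taking the next. Finish holding the heaviest one upright in the gripper, its bottom at least 5 cm above the case's rim, with the other two standing in the case, the cover still upright, and the other things on the bench left where they are; the program ends while still holding the tin.

Things in the scene. Friction and masses are not known exactly. Their poses are not given: they have to be found in the camera images.
- case: grey open-topped parts case, fixed, 160 (x) by 330 (y) by 80 mm high, walls and floor 5 mm; origin at the centre of its underside, x towards the hinge side (away from the robot), y along the row of tins (robot's left). Places of the tins: y about +95 (left), 0, -95 mm (right), x about -12 mm, all within 8 mm
- cover (a joint): cover angle, rad: 0 closed on the rim, grows as its free robot-side edge rises, 1.571 straight upright, stop at 2.3. Flat grey panel 160 x 330 x 6 mm, 250 g; stiff hinge (0.3 N m friction) that stays at any angle it is left at. Starts ajar at 0.15 to 0.6
- cover_hinge (a point): middle of the hinge line on the case's far (+x) rim: 80 mm along x and 80.5 mm up in the case's frame; the line runs along the case's y. Axes of the cover: x in the panel, away from its free edge; z out of its outer face (up when closed)
- cover_handle (a point): middle of the steel bar handle on the cover's outer face, the point to pinch: round bar 11 mm thick, 100 mm long, parallel to the hinge, posts near its ends, 85 mm apart; 130 mm from the hinge along the panel, 41 mm out from the hinge plane (35 mm from the outer face). With the cover upright the bar is on its far (+x) side. Axes as cover_hinge
- tin_a: closed round metal tin, 56 mm diameter, 66 mm tall, plain, straight-sided, looks like the other two; origin at the centre of its underside, z up. Starts standing on the case's floor; which place holds the heaviest changes from start to start. The heaviest weighs 450 to 575 g, the others 150 to 260 g each
- tin_b: closed round metal tin, 56 mm diameter, 66 mm tall, plain, straight-sided, looks like the other two; origin at the centre of its underside, z up. Starts standing on the case's floor; which place holds the heaviest changes from start to start. The heaviest weighs 450 to 575 g, the others 150 to 260 g each
- tin_c: closed round metal tin, 56 mm diameter, 66 mm tall, plain, straight-sided, looks like the other two; origin at the centre of its underside, z up. Starts standing on the case's floor; which place holds the heaviest changes from start to start. The heaviest weighs 450 to 575 g, the others 150 to 260 g each
- bowl: red plastic bowl of small parts, 120 mm across, 50 mm high, standing left of the case; origin under its centre; a bystander, to be left alone
- beaker: blue plastic beaker, 80 mm across, 80 mm high, standing right of the case; origin under its centre; a bystander, to be left alone
- screwdriver: screwdriver lying on the bench to the right, about 200 mm long; origin below its middle; a bystander, to be left alone

How it is judged:
On the way, in this order (a step that is already met when the one before it is completed fails the run):
1. the cover stands upright (within 12 degrees) with all three tins still standing in the case (value of joint cover between 1.361 and 1.781 rad and velocity of joint cover between -0.1 and 0.1 rad/s and z of each of tin_a, tin_b, tin_c in the frame of case below 0.012 m), for 0.2 s.
2. the left tin is lifted in the gripper at least 1 cm off the case's floor over its place, the other two standing (((z of tin_a in the frame of case above 0.015 m and contact force between the fingers and tin_a above 0.5 N and y of tin_a in the frame of case between 0.055 and 0.135 m and horizontal distance between tin_a and tin_b above 0.06 m and horizontal distance between tin_a and tin_c above 0.06 m and z of each of tin_b, tin_c in the frame of case below 0.012 m) or (z of tin_b in the frame of case above 0.015 m and contact force between the fingers and tin_b above 0.5 N and y of tin_b in the frame of case between 0.055 and 0.135 m and horizontal distance between tin_b and tin_a above 0.06 m and horizontal distance between tin_b and tin_c above 0.06 m and z of each of tin_a, tin_c in the frame of case below 0.012 m) or (z of tin_c in the frame of case above 0.015 m and contact force between the fingers and tin_c above 0.5 N and y of tin_c in the frame of case between 0.055 and 0.135 m and horizontal distance between tin_c and tin_a above 0.06 m and horizontal distance between tin_c and tin_b above 0.06 m and z of each of tin_a, tin_b in the frame of case below 0.012 m))), for 0.2 s.
3. the middle tin is lifted in the gripper at least 1 cm off the case's floor over its place, the other two standing (((z of tin_a in the frame of case above 0.015 m and contact force between the fingers and tin_a above 0.5 N and y of tin_a in the frame of case between -0.04 and 0.04 m and horizontal distance between tin_a and tin_b above 0.06 m and horizontal distance between tin_a and tin_c above 0.06 m and z of each of tin_b, tin_c in the frame of case below 0.012 m) or (z of tin_b in the frame of case above 0.015 m and contact force between the fingers and tin_b above 0.5 N and y of tin_b in the frame of case between -0.04 and 0.04 m and horizontal distance between tin_b and tin_a above 0.06 m and horizontal distance between tin_b and tin_c above 0.06 m and z of each of tin_a, tin_c in the frame of case below 0.012 m) or (z of tin_c in the frame of case above 0.015 m and contact force between the fingers and tin_c above 0.5 N and y of tin_c in the frame of case between -0.04 and 0.04 m and horizontal distance between tin_c and tin_a above 0.06 m and horizontal distance between tin_c and tin_b above 0.06 m and z of each of tin_a, tin_b in the frame of case below 0.012 m))), for 0.2 s.
4. the right tin is lifted in the gripper at least 1 cm off the case's floor over its place, the other two standing (((z of tin_a in the frame of case above 0.015 m and contact force between the fingers and tin_a above 0.5 N and y of tin_a in the frame of case between -0.135 and -0.055 m and horizontal distance between tin_a and tin_b above 0.06 m and horizontal distance between tin_a and tin_c above 0.06 m and z of each of tin_b, tin_c in the frame of case below 0.012 m) or (z of tin_b in the frame of case above 0.015 m and contact force between the fingers and tin_b above 0.5 N and y of tin_b in the frame of case between -0.135 and -0.055 m and horizontal distance between tin_b and tin_a above 0.06 m and horizontal distance between tin_b and tin_c above 0.06 m and z of each of tin_a, tin_c in the frame of case below 0.012 m) or (z of tin_c in the frame of case above 0.015 m and contact force between the fingers and tin_c above 0.5 N and y of tin_c in the frame of case between -0.135 and -0.055 m and horizontal distance between tin_c and tin_a above 0.06 m and horizontal distance between tin_c and tin_b above 0.06 m and z of each of tin_a, tin_b in the frame of case below 0.012 m))), for 0.2 s.
At the end, for the whole second after the job is handed in: the heaviest tin is held still by the fingers, upright within 17 degrees, underside over 120 mm above the bench, touching nothing else; the other two (each weighing under 3.2 N on the case) stand at rest on the case's floor; the cover is within 12 degrees of upright (value of joint cover between 1.361 and 1.781 rad and ((height (world z) of tin_a above 0.12 m and angle between tin_a's own z axis and vertical below 0.3 rad and linear speed of tin_a below 0.03 m/s and contact force between the fingers and tin_a above 1 N and contact force between tin_a and case below 0.1 N and contact force between tin_a and bowl below 0.1 N and contact force between tin_a and beaker below 0.1 N and contact force between tin_a and screwdriver below 0.1 N and contact force between tin_a and tin_b below 0.1 N and contact force between tin_a and tin_c below 0.1 N and contact force between each of tin_b, tin_c and case below 3.2 N and (z of tin_b in the frame of case between 0 and 0.01 m and angle between tin_b's own z axis and vertical below 0.15 rad and linear speed of tin_b below 0.03 m/s and contact force between tin_b and case above 1 N and x of tin_b in the frame of case between -0.055 and 0.055 m and y of tin_b in the frame of case between -0.14 and 0.14 m) and (z of tin_c in the frame of case between 0 and 0.01 m and angle between tin_c's own z axis and vertical below 0.15 rad and linear speed of tin_c below 0.03 m/s and contact force between tin_c and case above 1 N and x of tin_c in the frame of case between -0.055 and 0.055 m and y of tin_c in the frame of case between -0.14 and 0.14 m)) or (height (world z) of tin_b above 0.12 m and angle between tin_b's own z axis and vertical below 0.3 rad and linear speed of tin_b below 0.03 m/s and contact force between the fingers and tin_b above 1 N and contact force between tin_b and case below 0.1 N and contact force between tin_b and bowl below 0.1 N and contact force between tin_b and beaker below 0.1 N and contact force between tin_b and screwdriver below 0.1 N and contact force between tin_b and tin_a below 0.1 N and contact force between tin_b and tin_c below 0.1 N and contact force between each of tin_a, tin_c and case below 3.2 N and (z of tin_a in the frame of case between 0 and 0.01 m and angle between tin_a's own z axis and vertical below 0.15 rad and linear speed of tin_a below 0.03 m/s and contact force between tin_a and case above 1 N and x of tin_a in the frame of case between -0.055 and 0.055 m and y of tin_a in the frame of case between -0.14 and 0.14 m) and (z of tin_c in the frame of case between 0 and 0.01 m and angle between tin_c's own z axis and vertical below 0.15 rad and linear speed of tin_c below 0.03 m/s and contact force between tin_c and case above 1 N and x of tin_c in the frame of case between -0.055 and 0.055 m and y of tin_c in the frame of case between -0.14 and 0.14 m)) or (height (world z) of tin_c above 0.12 m and angle between tin_c's own z axis and vertical below 0.3 rad and linear speed of tin_c below 0.03 m/s and contact force between the fingers and tin_c above 1 N and contact force between tin_c and case below 0.1 N and contact force between tin_c and bowl below 0.1 N and contact force between tin_c and beaker below 0.1 N and contact force between tin_c and screwdriver below 0.1 N and contact force between tin_c and tin_a below 0.1 N and contact force between tin_c and tin_b below 0.1 N and contact force between each of tin_a, tin_b and case below 3.2 N and (z of tin_a in the frame of case between 0 and 0.01 m and angle between tin_a's own z axis and vertical below 0.15 rad and linear speed of tin_a below 0.03 m/s and contact force between tin_a and case above 1 N and x of tin_a in the frame of case between -0.055 and 0.055 m and y of tin_a in the frame of case between -0.14 and 0.14 m) and (z of tin_b in the frame of case between 0 and 0.01 m and angle between tin_b's own z axis and vertical below 0.15 rad and linear speed of tin_b below 0.03 m/s and contact force between tin_b and case above 1 N and x of tin_b in the frame of case between -0.055 and 0.055 m and y of tin_b in the frame of case between -0.14 and 0.14 m)))); the arm keeps its last pose, push and grip.
It fails at once if the bowl is pushed more than 40 mm from where it was (distance of bowl from where it was at the start of the episode above 0.04 m).
It fails at once if the beaker is pushed more than 40 mm from where it was (distance of beaker from where it was at the start of the episode above 0.04 m).
It fails at once if the screwdriver is pushed more than 40 mm from where it was (distance of screwdriver from where it was at the start of the episode above 0.04 m).
It also fails if it takes over 72 s, if anything falls off the work surface, if the arm or the gripper's body presses on something with over 40 N, if the wrist force passes 120 N, or if a joint passes its speed limit or range.

### The arm

A 7-joint arm with a two-finger parallel gripper is mounted at the origin on the work surface. World frame = base frame: x ahead of the robot, y to its left, z up, the work surface at z = 0. Lengths are in m, angles in rad, forces in N, time in s.
With the tool pointing down it reaches from about 0.425 to 0.975 m from the base axis. Payload 16.7 kg.
Tool frame: the origin (TCP) lies on the centre line of the jaws, within the pads' length; the fingertips stand robot.tip_extent ahead of it and the grasp point (between the pads) lies 2 mm behind it (robot.tip_extent is the distance from the TCP to the fingertips, in m); z points along the fingers, y is the line along which they close (so a half turn about z gives the same grasp; the last joint's range is limited). The gripper opens to 85 mm and grips with 20 to 120 N. Pads are 22 mm wide; open, the fingers measure 114 mm over their backs; the gripper's body (76 mm by 85 mm) begins 54 mm behind the grasp point. The pads swing forward as they close: fully open they stand 13 mm farther back than shut.
Start: joints at [-1.367, 0.426, 0.074, 1.606, -0.034, 1.111, -0.067], TCP at [0.233, 0.633, 0.224] pointing down, gripper open.
Joint ranges: [-2.85, 2.85], [-0.5, 2.14], [-1.23, 1.37], [0.21, 2.46], [-1.02, 4.16], [0.16, 2.05], [-2.73, 2.73]. Speed limits (rad/s): [1.89, 1.89, 2.39, 2.39, 3.01, 3.01, 3.01].

### API

Orientations are given as a unit quaternion [x, y, z, w].
In Python, from rig import robot gives the robot as it stands.
- The arm moves only by the tool apply_moves, never from a script. Its argument "plan" is a list of rows, each an object of numbers: "x", "y", "z": the shift along the tool's x, y, z in mm; "wx", "wy", "wz": the turn, a rotation vector about the tool's x, y, z in degrees. In form: [{"x": .., "y": .., "z": .., "wx": .., "wy": .., "wz": ..}, ...]. A call has 1 to 8 rows; each row is the pose to reach, as a shift and turn from the pose commanded when the call began, along the tool's axes at that moment; what a row does not reach only later rows make up. A row lasts 1/10 s, in which the tool goes at most 50 mm and 8.59 degrees, less where a joint would pass 70% of its speed; a pose out of reach is approached as far as the arm can. A call with a gripper value outside its range is refused whole. "fingers" is the gripper's target within -1 to 1 (shut at 1, half-way at 0, fully open at -1), set as the call begins (left out, the last holds). The fingers move at their own pace and stop on an object; "newtons" is the grip in N (left out, the last holds). Time passes only in rows, so rows that repeat a pose let the fingers close. It gives the time, the measured TCP pose, the force, the opening and the grip force at its end, in the units of the state.
- robot.read_state(): the state, without advancing time (a new reading comes with each control period).
- robot.grab_frame(name): name is "scene" or "top" or "wrist"; returns a dict with "color" (480x640x3 uint8, red, green, blue), "z_map" (480x640 float32, m along the optical axis (not along the pixel's ray), 0 where there is no reading), "fov_y" (degrees; the focal length in pixels is half the picture's height over the tangent of half this angle, whatever the lens; pixels are square), "cx", "cy" (the principal point, pixels), "origin" and "attitude" of the camera in the world. Camera axes: x right, y down, z forward; pixel columns grow to the right and rows downward; lengths in m; the calibration is good to about 2 mm. A picture is of the moment at which its call begins.
- robot.finish_job(): hands the job in; it is judged then, once.
The state is a dict: "t": time; "q": joint angles; "qd": joint speeds; "joint_efforts": joint torques, N m; "tool_pos": TCP position; "tcp_rot": TCP orientation; "force": force on the tool from outside, world axes, zero at the start; "wrist_torque": the same for the moment, N m; "width": opening from 0.0 (shut) to 1.0 (fully open); "grip_force": force on a finger pad.
Only numpy, scipy, OpenCV 4.12 (cv2) and the standard library are available. Lean on these libraries where they do the work, as an engineer would, in place of code of your own. Each camera call takes 0.05 s, during which the arm holds its last target. There are 200 camera calls.

## Working session

There is one attempt and no reset: what is moved stays moved. The work goes in short steps, Python scripts to look and compute and a tool call to move; the robot and the scene stay as the last step left them, time stands still between calls to the robot, and variables do not carry over. Pictures are saved under pics/ and viewed, at most 10 in all, crops included, and the job is handed in when it is done.

Besides the shell and the picture viewer there is one more tool, called after "Emit:" as name(argument=value, ...) on one line, values as JSON. apply_moves: Moves the arm, as the interface text tells. Its arguments: {"type":"object","properties":{"plan":{"type":"array"},"fingers":{"type":"number"},"newtons":{"type":"number"}},"required":["plan"]}

```bash
ls; mkdir -p pics
cat > h.py <<'E'
import numpy as np, cv2
from rig import robot
from scipy.spatial.transform import Rotation as R
def cam(n):
    f=robot.grab_frame(n); a=np.array(f["attitude"],float)
    f["R"]=a if a.shape==(3,3) else R.from_quat(a).as_matrix()
    f["f"]=240/np.tan(np.radians(f["fov_y"])/2)
    v,u=np.mgrid[:480,:640]; d=f["z_map"]
    p=np.stack([(u-f["cx"])/f["f"]*d,(v-f["cy"])/f["f"]*d,d],-1)
    f["P"]=p@f["R"].T+np.array(f["origin"]); return f
def save(n,f): cv2.imwrite("pics/"+n,f["color"][:,:,::-1])
def rel(pos,rot=None):
    "mm shift & rotvec deg in current measured tool axes"
    s=robot.read_state(); T=R.from_quat(s["tcp_rot"])
    d=T.inv().apply(np.array(pos)-s["tool_pos"])*1000
    w=(T.inv()*rot).as_rotvec(degrees=True) if rot is not None else None
    return d.round(1),w
E
python3 - <<'E'
from h import *
s=robot.read_state();print({k:np.round(v,3) for k,v in s.items()},robot.tip_extent)
for n in["scene","top"]:
    f=cam(n);save(n+"0.png",f);print(n,f["origin"],f["attitude"],f["f"],(f["z_map"]>0).mean())
E
```

```text
pics
{'t': np.float64(0.0), 'q': array([-1.368,  0.427,  0.074,  1.607, -0.034,  1.111, -0.067]), 'qd': array([ 0.001,  0.   , -0.   , -0.001,  0.001,  0.001,  0.001]), 'joint_efforts': array([-0.0000e+00, -9.4982e+01,  3.7600e+00, -4.6355e+01,  1.9000e-02,
        1.0000e-02, -0.0000e+00]), 'tool_pos': array([0.233, 0.633, 0.223]), 'tcp_rot': array([ 0.175,  0.984, -0.001, -0.   ]), 'force': array([ 0.104,  0.754, -0.135]), 'wrist_torque': array([ 0.012, -0.074, -0.006]), 'grip_force': np.float64(0.0), 'width': np.float64(0.999)} 0.017
scene [ 1.03945583 -0.92987933  0.7713694 ] [ 0.85215018  0.23540904 -0.11580571 -0.45278216] 457.57503876790537 0.9961458333333333
top [ 0.37211206 -0.03297506  1.47581115] [-0.70273648  0.70898316 -0.04050262  0.04317236] 520.2615160408379 0.995947265625
```

View pics/scene0.png

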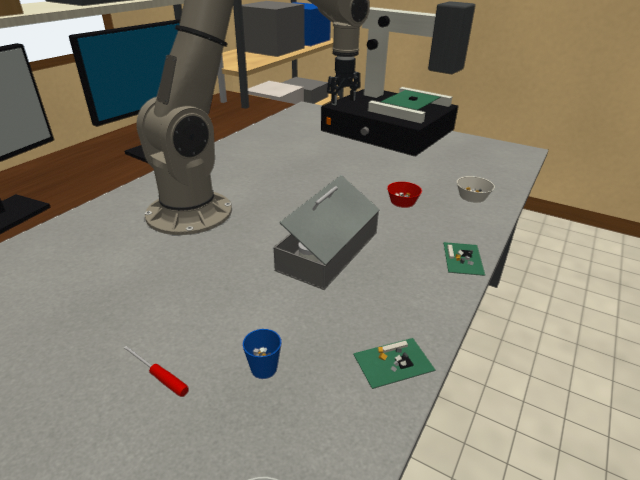

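View pics/top0.png

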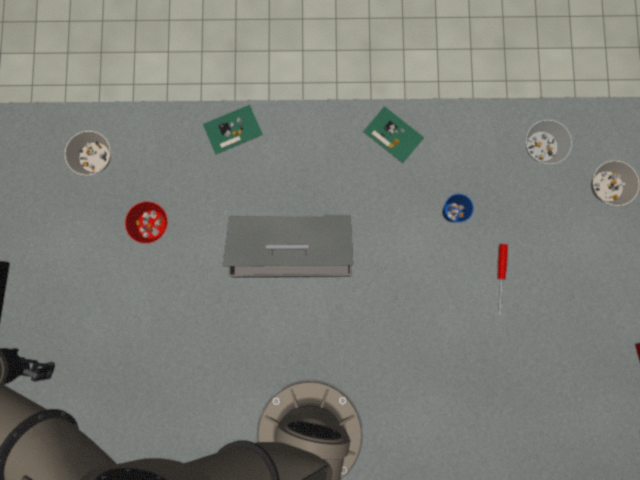

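Top picture: cover spans columns 223–353, rows 215–266, with the handle at about (288,247). The case's near wall is at row 275, the bowl at (147,222), the beaker at (458,208) and the screwdriver at (502,275). In the scene picture the handle is near (326,195). Next I measure the case, the panel angle and the handle.

Run:
```python
from h import *
f=cam("top");P=f["P"]
def at(u,v):return P[v,u].round(3)
pts=P[222:240,235:345].reshape(-1,3)
A=np.c_[pts[:,:2],np.ones(len(pts))];c=np.linalg.lstsq(A,pts[:,2],rcond=None)[0]
res=pts[:,2]-A@c;print("plane",c,res.std(),"tilt",np.arctan(np.hypot(*c[:2])))
for u,v in[(288,225),(288,240),(288,247),(288,262),(288,268),(288,272),(288,276),(288,280),(240,275),(345,275)]:print(u,v,at(u,v))
m=(P[...,2]>.03)&(P[...,2]<.3);m[:, :180]=0;m[:,400:]=0;m[:180]=0;m[320:]=0
# handle
pl=P[...,2]-(P[...,0]*c[0]+P[...,1]*c[1]+c[2])
hm=m&(pl>.022)&(P[...,2]>.1); hp=P[hm];v,u=np.nonzero(hm);print("handle",hm.sum(),hp.mean(0),hp.min(0),hp.max(0),u.min(),u.max(),v.min(),v.max())
near=hm&(pl>.033);q=P[near];w=np.linalg.svd(q[:,:2]-q[:,:2].mean(0))[2][0] if len(q) else 0;print("bar",len(q),q.mean(0),w)
# panel edges
pm=m&(abs(pl)<.006);r=cv2.minAreaRect(P[pm][:,:2].astype(np.float32)*1000);print("panel",r,cv2.boxPoints(r).round())
print("rim", [ (P[m&(abs(P[...,2]-.08)<.01)][:,i].min(),P[m&(abs(P[...,2]-.08)<.01)][:,i].max()) for i in range(3)])
f=cam("scene");P=f["P"]
# case rect corners seen by scene: points with z between .02 and .078 in region
m=(P[...,2]>.015)&(P[...,2]<.075)&(P[...,0]>.3)&(P[...,0]<.85)&(abs(P[...,1])<.23);q=P[m]
r=cv2.minAreaRect(q[:,:2].astype(np.float32)*1000);print("case",r,cv2.boxPoints(r).round())
```

```text
plane [-2.4364606  -0.00682531  1.44362225] 0.05469733665187685 tilt 1.181331190101417
288 225 [0.561 0.053 0.104]
288 240 [0.518 0.051 0.127]
288 247 [0.494 0.047 0.189]
288 262 [0.458 0.049 0.165]
288 268 [0.452 0.059 0.004]
288 272 [ 0.441  0.06  -0.003]
288 276 [0.427 0.054 0.079]
288 280 [ 0.418  0.059 -0.   ]
240 275 [0.43  0.183 0.078]
345 275 [ 0.428 -0.098  0.073]
handle 347 [0.56343607 0.05755103 0.10333698] [ 0.55544231 -0.11248304  0.10003226] [0.57666797 0.215216   0.11254104] 227 350 219 227
bar 150 [0.56704036 0.06171845 0.10216033] [-0.00378835  0.99999282]
panel ((547.4142456054688, 51.009071350097656), (9.994308471679688, 325.92022705078125), 0.5264720320701599) [[ 541.  214.]
 [ 544. -112.]
 [ 554. -112.]
 [ 551.  214.]]
rim [(np.float64(0.4264011713576759), np.float64(0.5896537430407814)), (np.float64(-0.1137846349707845), np.float64(0.2155479249574851)), (np.float64(0.07096383556280261), np.float64(0.08997176206652924))]
case ((608.939697265625, 69.55641174316406), (510.73529052734375, 204.71173095703125), 52.09794998168945) [[ 371.  -69.]
 [ 533. -195.]
 [ 847.  208.]
 [ 685.  334.]]
```

Run:
```python
from h import *
f=cam("top");P=f["P"]
m=np.zeros((480,640),bool);m[222:263,235:345]=1;m[238:258,260:315]=0
pts=P[m];
for _ in range(3):
    A=np.c_[pts[:,:2],np.ones(len(pts))];c=np.linalg.lstsq(A,pts[:,2],rcond=None)[0];r=pts[:,2]-A@c;pts=pts[abs(r)<max(.004,2*r.std())]
print("plane",c,r.std(),len(pts),"angle",np.arctan(np.hypot(c[0],c[1])),"yaw",np.arctan2(c[1],c[0])-np.pi)
n=np.array([-c[0],-c[1],1]);n/=np.linalg.norm(n)
d=(P[...,2]-P[...,0]*c[0]-P[...,1]*c[1]-c[2])*n[2]
w=np.zeros_like(m);w[205:285,215:365]=1
b=w&(d>.02)&(d<.06)&(P[...,2]>.1);q=P[b];print("bar",len(q),np.median(q,0),q.min(0),q.max(0),d[b].max(),np.polyfit(q[:,1],q[:,0],1))
p=w&(abs(d)<.004)&(P[...,2]>.085);
for v in(230,250,262):
    r_=np.nonzero(p[v])[0];print(v,P[v,r_[0]+1],P[v,r_[-1]-1])
fe=[P[np.nonzero(p[:,u])[0].max()-1,u] for u in range(230,350,10)];print("free edge",np.mean(fe,0),np.polyfit(np.array(fe)[:,1],np.array(fe)[:,0],1))
k=w&(abs(P[...,2]-.079)<.006)&(P[...,0]<.45);q=P[k];print("near rim",len(q),q.min(0),q.max(0),np.median(q,0),np.polyfit(q[:,1],q[:,0],1))
k=w&(abs(P[...,2]-.084)<.008)&(P[...,0]>.5);q=P[k];print("far",len(q),q.min(0),q.max(0))
```

```text
plane [-0.59389697  0.00161331  0.4362364 ] 0.0022939666304117247 3138 angle 0.5359215147461405 yaw -0.0027164721400216862
bar 191 [0.49464945 0.05001876 0.1866896 ] [ 0.48517425 -0.00452906  0.17155535] [0.50005131 0.10529813 0.19534449] 0.04629017155744224 [0.00621187 0.49471704]
230 [0.54793576 0.2107826  0.1128473 ] [ 0.54533311 -0.10905199  0.11032433]
250 [0.49197187 0.21194072 0.14599288] [ 0.48917701 -0.11146236  0.14477478]
262 [0.46017176 0.21135556 0.16082846] [ 0.45694708 -0.10969353  0.16657079]
free edge [0.45422156 0.05660087 0.16660391] [0.00329799 0.45403489]
near rim 257 [ 0.4265109  -0.11198681  0.07304522] [0.44919976 0.21605207 0.08493478] [0.4294746  0.05709139 0.0795207 ] [1.25845110e-04 4.30450157e-01]
far 373 [ 0.57062256 -0.11402036  0.07970889] [0.58993984 0.21546178 0.09198915]
```

Run:
```python
from h import *
print(rel([.42,.15,.24],R.from_quat([0,1,0,0])))
```

```text
(array([-342.3, -388.9,  -16.4]), array([-3.56063640e-02, -6.58436679e-03, -2.02154910e+01]))
```

Emit:
apply_moves(plan=[{"x": -342,"y": -389,"z": -16,"wz": -20.2},{"x": -342,"y": -389,"z": -16,"wz": -20.2},{"x": -342,"y": -389,"z": -16,"wz": -20.2},{"x": -342,"y": -389,"z": -16,"wz": -20.2},{"x": -342,"y": -389,"z": -16,"wz": -20.2},{"x": -342,"y": -389,"z": -16,"wz": -20.2},{"x": -342,"y": -389,"z": -16,"wz": -20.2},{"x": -342,"y": -389,"z": -16,"wz": -20.2}], fingers=1, newtons=40)

```text
invalid input
```

Run:
```python
from h import *
s=robot.read_state();print(s["t"],s["tool_pos"],s["width"],rel([.42,.15,.24],R.from_quat([0,1,0,0])))
```

```text
0.25 [0.23316822 0.6332227  0.22338012] 0.9971211983847741 (array([-342.3, -388.9,  -16.4]), array([-3.56063640e-02, -6.58436679e-03, -2.02154910e+01]))
```

Emit:
apply_moves(plan=[{"x": -342,"y": -389,"z": -16,"wx": 0,"wy": 0,"wz": -20.2},{"x": -342,"y": -389,"z": -16,"wx": 0,"wy": 0,"wz": -20.2},{"x": -342,"y": -389,"z": -16,"wx": 0,"wy": 0,"wz": -20.2},{"x": -342,"y": -389,"z": -16,"wx": 0,"wy": 0,"wz": -20.2},{"x": -342,"y": -389,"z": -16,"wx": 0,"wy": 0,"wz": -20.2},{"x": -342,"y": -389,"z": -16,"wx": 0,"wy": 0,"wz": -20.2},{"x": -342,"y": -389,"z": -16,"wx": 0,"wy": 0,"wz": -20.2},{"x": -342,"y": -389,"z": -16,"wx": 0,"wy": 0,"wz": -20.2}], fingers=1, newtons=40)

```text
t: 1.05
tool_pos: [0.3775, 0.2584, 0.2363]
tcp_rot: [0.0, 1.0, 0.0, 0.0]
force: [1.2, 0.6, -0.8]
width: 0.0
grip_force: 0.0
```

Run:
```python
from h import *
s=robot.read_state();print(s["t"],s["tool_pos"],s["width"],rel([.42,.15,.24],R.from_quat([0,1,0,0])))
```

```text
1.05 [0.37751231 0.25840411 0.2363023 ] 0.00019069791126622546 (array([ -42.5, -108.4,   -3.7]), array([ 0.03092679,  0.01194198, -0.01443035]))
```

Emit:
apply_moves(plan=[{"x": -42,"y": -108,"z": 0,"wx": 0,"wy": 0,"wz": 0},{"x": -42,"y": -108,"z": 0,"wx": 0,"wy": 0,"wz": 0},{"x": -42,"y": -108,"z": 0,"wx": 0,"wy": 0,"wz": 0},{"x": -42,"y": -108,"z": 30,"wx": 0,"wy": 0,"wz": 0},{"x": -42,"y": -108,"z": 70,"wx": 0,"wy": 0,"wz": 0},{"x": -42,"y": -108,"z": 95,"wx": 0,"wy": 0,"wz": 0},{"x": -42,"y": -108,"z": 95,"wx": 0,"wy": 0,"wz": 0}])

```text
t: 1.75
tool_pos: [0.4175, 0.1514, 0.1387]
tcp_rot: [0.0, 1.0, -0.001, -0.002]
force: [0.1, -0.7, 0.8]
width: 0.0
grip_force: 0.0
```

Run:
```python
from h import *
s=robot.read_state();print(s["t"],s["tool_pos"],s["force"],rel([.42,.15,.14],R.from_quat([0,1,0,0])))
f=cam("scene");cv2.imwrite("pics/s1.png",cv2.resize(f["color"][100:320,180:440,::-1],None,fx=2,fy=2))
```

```text
1.75 [0.41751035 0.15137774 0.13868965] [ 0.11423226 -0.71603096  0.78436434] (array([-2.5, -1.4, -1.3]), array([-0.16740712, -0.23203713, -0.02523418]))
```

View pics/s1.png

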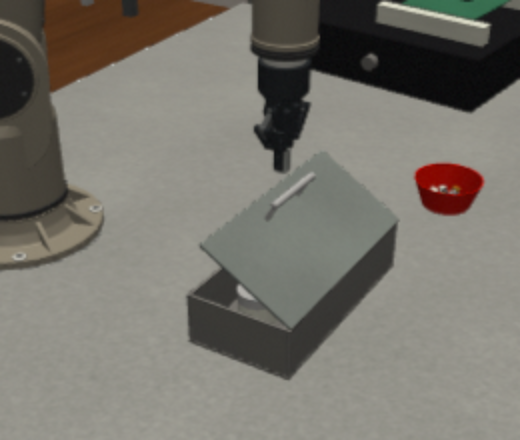

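Crop view: the shut fingers are at about (282,165), just in front of the cover's free edge. Next I push the cover along its arc.

Emit:
apply_moves(plan=[{"x": -12,"y": 0,"z": 0,"wx": 0,"wy": 0,"wz": 0},{"x": -22,"y": 0,"z": -2,"wx": 0,"wy": 0,"wz": 0},{"x": -34,"y": 0,"z": -18,"wx": 0,"wy": 0,"wz": 0},{"x": -47,"y": 0,"z": -33,"wx": 0,"wy": 0,"wz": 0},{"x": -63,"y": 0,"z": -46,"wx": 0,"wy": 0,"wz": 0},{"x": -79,"y": 0,"z": -58,"wx": 0,"wy": 0,"wz": 0},{"x": -97,"y": 0,"z": -67,"wx": 0,"wy": 0,"wz": 0},{"x": -115,"y": 0,"z": -74,"wx": 0,"wy": 0,"wz": 0}])

```text
t: 2.6
tool_pos: [0.5359, 0.1526, 0.2172]
tcp_rot: [0.0, 1.0, 0.001, 0.001]
force: [-1.6, 0.4, -2.1]
width: -0.001
grip_force: 1.0
```

```bash
cat >> h.py <<'E'
def cover():
    f=cam("scene");P=f["P"]
    m=(P[...,2]>.1)&(P[...,2]<.25)&(P[...,1]>-.10)&(P[...,1]<.06)&(P[...,0]>.44)&(P[...,0]<.66)
    q=P[m]; 
    for _ in range(6):
        c=np.polyfit(q[:,2]-.0805,q[:,0],1); r=q[:,0]-np.polyval(c,q[:,2]-.0805); q=q[abs(r)<max(.004,1.5*r.std())]
    return "cover th",np.pi/2+np.arctan(c[0]),"x0",c[1],len(q),m.sum(),q[:,2].max()
E
python3 - <<'E'
from h import *
s=robot.read_state();print(s["t"],s["tool_pos"],s["force"]);print(cover())
E
```

```text
2.6 [0.53587301 0.15258037 0.21723866] [-1.58265391  0.35773658 -2.10344362]
('cover th', np.float64(1.3117000818220337), 'x0', np.float64(0.5963824903225917), 1739, np.int64(1841), np.float64(0.23843985954786817))
```

Emit:
apply_moves(plan=[{"x": -12,"y": 0,"z": -3,"wx": 0,"wy": 0,"wz": 0},{"x": -24,"y": 0,"z": -5,"wx": 0,"wy": 0,"wz": 0},{"x": -36,"y": 0,"z": -5,"wx": 0,"wy": 0,"wz": 0},{"x": -36,"y": 0,"z": -5,"wx": 0,"wy": 0,"wz": 0},{"x": -36,"y": 0,"z": -5,"wx": 0,"wy": 0,"wz": 0}])

```text
t: 3.15
tool_pos: [0.5702, 0.1522, 0.2196]
tcp_rot: [0.0, 1.0, -0.0, -0.0]
force: [0.4, -0.4, -0.3]
width: 0.003
grip_force: 0.0
```

Run:
```python
from h import *
s=robot.read_state();print(s["t"],s["tool_pos"],s["force"]);print(cover())
```

```text
3.15 [0.57016592 0.15217734 0.21964978] [ 0.43450268 -0.37655642 -0.28978233]
('cover th', np.float64(1.545375016585521), 'x0', np.float64(0.5962453967387791), 1369, np.int64(1486), np.float64(0.24309110504031284))
```

Emit:
apply_moves(plan=[{"x": 30,"y": 0,"z": 0,"wx": 0,"wy": 0,"wz": 0},{"x": 75,"y": 0,"z": -20,"wx": 0,"wy": 0,"wz": 0},{"x": 100,"y": 30,"z": -60,"wx": 0,"wy": 0,"wz": 0},{"x": 100,"y": 60,"z": -60,"wx": 0,"wy": 0,"wz": 0},{"x": 100,"y": 80,"z": -60,"wx": 0,"wy": 0,"wz": 0},{"x": 100,"y": 80,"z": -60,"wx": 0,"wy": 0,"wz": 0}], fingers=-0.6)

```text
t: 3.8
tool_pos: [0.4695, 0.2351, 0.2794]
tcp_rot: [-0.002, 1.0, 0.0, -0.0]
force: [0.2, -0.0, -0.4]
width: 0.799
grip_force: 0.0
```

Run:
```python
from h import *
s=robot.read_state();print(s["t"],s["tool_pos"],s["width"]);print(cover())
f=cam("top");P=f["P"];w=cam("wrist")
cv2.imwrite("pics/t2.png",np.hstack([cv2.resize(f["color"][180:300,190:390,::-1],(400,240)),cv2.resize(w["color"][:,:,::-1],(320,240))]))
for F,n in((f,"top"),(w,"wrist"),(cam("scene"),"scene")):
    P=F["P"];m=(abs(P[...,2]-.071)<.005)&(P[...,0]>.44)&(P[...,0]<.575)&(P[...,1]>-.105)&(P[...,1]<.205)
    k,l,st,c=cv2.connectedComponentsWithStats(m.astype(np.uint8))
    for i in range(1,k):
        if st[i,4]>40:
            q=P[l==i];(cc,rr)=cv2.minEnclosingCircle(q[:,:2].astype(np.float32));print(n,st[i,4],q.mean(0).round(4),np.round(cc,4),rr,np.ptp(q[:,:2],axis=0))
```

```text
3.8 [0.46947743 0.23509258 0.27943624] 0.7990782586698199
('cover th', np.float64(1.545208921441834), 'x0', np.float64(0.5962820579370981), 1372, np.int64(1484), np.float64(0.2417088048305136))
top 292 [0.4979 0.1472 0.0714] [0.4984 0.1469] 0.02801939658820629 [0.05452553 0.05493377]
top 297 [0.4948 0.0499 0.0712] [0.4945 0.0502] 0.02782939374446869 [0.05512134 0.05434204]
top 287 [ 0.4928 -0.041   0.0711] [ 0.4933 -0.0413] 0.027845777571201324 [0.05468071 0.05165093]
wrist 2494 [ 0.4916 -0.0412  0.0713] [ 0.4922 -0.0428] 0.02864225022494793 [0.05505241 0.05552542]
wrist 2437 [0.4929 0.0499 0.0712] [0.4935 0.0488] 0.028416572138667107 [0.05477664 0.05584972]
wrist 2359 [0.4967 0.1458 0.0712] [0.4978 0.1452] 0.028075670823454857 [0.05537753 0.05509583]
scene 89 [0.4898 0.0396 0.0699] [0.4926 0.0421] 0.028216829523444176 [0.03935746 0.04828414]
scene 201 [ 0.499  -0.0458  0.0701] [ 0.498  -0.0464] 0.030697181820869446 [0.05700044 0.05707117]
```

View pics/t2.png

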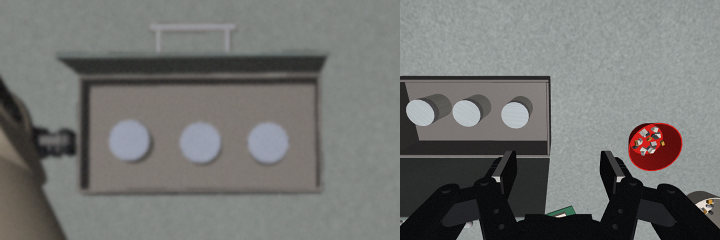

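The composite shows tins at (130,141), (200,142) and (268,142) in the top crop, and all three in the wrist view. The two views agree within 2 mm, the diameter is 56 mm as given, and the cover is upright. Moving over the left tin.

Emit:
apply_moves(plan=[{"x": -28,"y": -45,"z": 0,"wx": 0,"wy": 0,"wz": 0},{"x": -28,"y": -89,"z": 10,"wx": 0,"wy": 0,"wz": 0},{"x": -28,"y": -89,"z": 50,"wx": 0,"wy": 0,"wz": 0},{"x": -28,"y": -89,"z": 100,"wx": 0,"wy": 0,"wz": 0},{"x": -28,"y": -89,"z": 145,"wx": 0,"wy": 0,"wz": 0},{"x": -28,"y": -89,"z": 170,"wx": 0,"wy": 0,"wz": 0},{"x": -28,"y": -89,"z": 170,"wx": 0,"wy": 0,"wz": 0},{"x": -28,"y": -89,"z": 170,"wx": 0,"wy": 0,"wz": 0}])

```text
t: 4.8
tool_pos: [0.4984, 0.1425, 0.1104]
tcp_rot: [0.001, 1.0, -0.0, -0.0]
force: [-0.0, -0.5, 0.6]
width: 0.801
grip_force: 0.0
```

Run:
```python
from h import *
s=robot.read_state();print(s["t"],s["tool_pos"],s["force"],rel([.4975,.146,.045],R.from_quat([0,1,0,0])))
```

```text
4.8 [0.49842124 0.1425255  0.11044949] [-0.03236294 -0.4914411   0.56505643] (array([ 0.9,  3.5, 65.4]), array([-0.04397289, -0.03193214, -0.08989435]))
```

Emit:
apply_moves(plan=[{"x": 1,"y": 3.5,"z": 0,"wx": 0,"wy": 0,"wz": 0},{"x": 1,"y": 3.5,"z": 15,"wx": 0,"wy": 0,"wz": 0},{"x": 1,"y": 3.5,"z": 30,"wx": 0,"wy": 0,"wz": 0},{"x": 1,"y": 3.5,"z": 48,"wx": 0,"wy": 0,"wz": 0},{"x": 1,"y": 3.5,"z": 65,"wx": 0,"wy": 0,"wz": 0},{"x": 1,"y": 3.5,"z": 65,"wx": 0,"wy": 0,"wz": 0},{"x": 1,"y": 3.5,"z": 65,"wx": 0,"wy": 0,"wz": 0}])

```text
t: 5.5
tool_pos: [0.4978, 0.1472, 0.0463]
tcp_rot: [0.0, 1.0, 0.0, 0.001]
force: [0.1, 1.1, -0.4]
width: 0.802
grip_force: 0.0
```

Emit:
apply_moves(plan=[{"x": 0,"y": 0,"z": 0,"wx": 0,"wy": 0,"wz": 0},{"x": 0,"y": 0,"z": 0,"wx": 0,"wy": 0,"wz": 0},{"x": 0,"y": 0,"z": 0,"wx": 0,"wy": 0,"wz": 0},{"x": 0,"y": 0,"z": 0,"wx": 0,"wy": 0,"wz": 0},{"x": 0,"y": 0,"z": 0,"wx": 0,"wy": 0,"wz": 0},{"x": 0,"y": 0,"z": 0,"wx": 0,"wy": 0,"wz": 0}], fingers=1, newtons=40)

```text
t: 6.1
tool_pos: [0.4983, 0.147, 0.0468]
tcp_rot: [0.0, 1.0, 0.001, 0.001]
force: [-1.2, -3.3, 10.5]
width: 0.636
grip_force: 39.9
```

Emit:
apply_moves(plan=[{"x": 0,"y": 0,"z": -10,"wx": 0,"wy": 0,"wz": 0},{"x": 0,"y": 0,"z": -20,"wx": 0,"wy": 0,"wz": 0},{"x": 0,"y": 0,"z": -30,"wx": 0,"wy": 0,"wz": 0},{"x": 0,"y": 0,"z": -30,"wx": 0,"wy": 0,"wz": 0},{"x": 0,"y": 0,"z": -30,"wx": 0,"wy": 0,"wz": 0},{"x": 0,"y": 0,"z": -30,"wx": 0,"wy": 0,"wz": 0},{"x": 0,"y": 0,"z": -30,"wx": 0,"wy": 0,"wz": 0},{"x": 0,"y": 0,"z": -30,"wx": 0,"wy": 0,"wz": 0}])

```text
t: 6.9
tool_pos: [0.497, 0.1468, 0.0747]
tcp_rot: [0.0, 1.0, -0.0, -0.0]
force: [-0.5, 0.4, -4.5]
width: 0.64
grip_force: 44.4
```

```bash
cat >> h.py <<'E'
def weigh():
    F=[]
    for i in range(8): robot.grab_frame("wrist"); F.append(robot.read_state()["force"])
    s=robot.read_state();print(s["t"],s["tool_pos"].round(4) if hasattr(s["tool_pos"],"round") else s["tool_pos"],s["width"],s["grip_force"],"F",np.mean(F,0).round(2),np.std(F,0).round(2))
E
python3 - <<'E'
from h import *
weigh()
f=cam("wrist");save("w3.png",f)
E
```

```text
7.3 [0.4971 0.1469 0.075 ] 0.6347195095597628 44.43036675453186 F [-0.31  0.2  -4.81] [0.61 0.66 0.53]
```

View pics/w3.png

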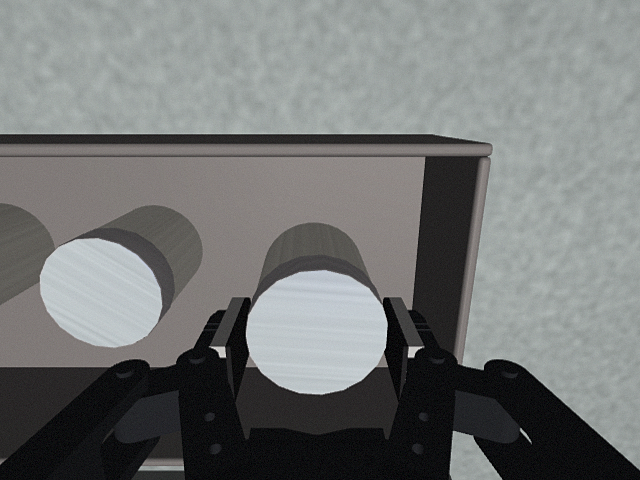

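Wrist view: the left tin is held level between the pads at about (316,330), clear of the wall and the middle tin. It reads about 4.8 N, so it is probably the heaviest. Setting it back.

Emit:
apply_moves(plan=[{"x": 0,"y": 0,"z": 10,"wx": 0,"wy": 0,"wz": 0},{"x": 0,"y": 0,"z": 18,"wx": 0,"wy": 0,"wz": 0},{"x": 0,"y": 0,"z": 24,"wx": 0,"wy": 0,"wz": 0},{"x": 0,"y": 0,"z": 29,"wx": 0,"wy": 0,"wz": 0},{"x": 0,"y": 0,"z": 29,"wx": 0,"wy": 0,"wz": 0},{"x": 0,"y": 0,"z": 29,"wx": 0,"wy": 0,"wz": 0}])

```text
t: 7.95
tool_pos: [0.4971, 0.1466, 0.0457]
tcp_rot: [0.0, 1.0, -0.0, -0.0]
force: [-0.4, 0.8, -4.6]
width: 0.636
grip_force: 45.9
```

Emit:
apply_moves(plan=[{"x": 0,"y": 0,"z": 0,"wx": 0,"wy": 0,"wz": 0},{"x": 0,"y": 0,"z": 0,"wx": 0,"wy": 0,"wz": 0},{"x": 0,"y": 0,"z": 0,"wx": 0,"wy": 0,"wz": 0},{"x": 0,"y": 0,"z": 0,"wx": 0,"wy": 0,"wz": 0},{"x": 0,"y": 0,"z": -20,"wx": 0,"wy": 0,"wz": 0},{"x": 0,"y": 0,"z": -45,"wx": 0,"wy": 0,"wz": 0},{"x": 0,"y": 0,"z": -75,"wx": 0,"wy": 0,"wz": 0},{"x": 0,"y": 0,"z": -75,"wx": 0,"wy": 0,"wz": 0}], fingers=-0.6)

```text
t: 8.75
tool_pos: [0.499, 0.1475, 0.1243]
tcp_rot: [0.0, 1.0, 0.001, 0.002]
force: [-0.3, -0.6, -0.3]
width: 0.797
grip_force: 0.0
```

```bash
cat >> h.py <<'E'
def tins(name="top"):
    P=cam(name)["P"];m=(abs(P[...,2]-.071)<.005)&(P[...,0]>.44)&(P[...,0]<.575)&(P[...,1]>-.105)&(P[...,1]<.205)
    k,l,st,c=cv2.connectedComponentsWithStats(m.astype(np.uint8))
    for i in range(1,k):
        if st[i,4]>40:
            q=P[l==i];cc,rr=cv2.minEnclosingCircle(q[:,:2].astype(np.float32));print(name,st[i,4],q.mean(0).round(4),np.round(cc,4),round(rr,4))
E
python3 - <<'E'
from h import *
weigh();tins("wrist");tins("top");print(cover())
print(rel([.4942,.0497,.11],R.from_quat([0,1,0,0])))
E
```

```text
9.15 [0.4968 0.1466 0.1204] 0.7957733202260072 0.0 F [-0.07  0.02 -0.15] [0.35 0.66 0.49]
wrist 7155 [0.4926 0.0498 0.0712] [0.4938 0.0485] 0.0285
wrist 2598 [ 0.4944 -0.0251  0.0708] [ 0.494  -0.0348] 0.0266
wrist 6925 [0.495  0.1468 0.0712] [0.4965 0.1469] 0.0281
top 304 [0.4946 0.0501 0.0711] [0.4947 0.0499] 0.0282
top 305 [ 0.4931 -0.0414  0.0708] [ 0.493  -0.0413] 0.0278
('cover th', np.float64(1.54451538757661), 'x0', np.float64(0.5963132722988018), 1363, np.int64(1474), np.float64(0.24145294235451287))
(array([  2.8, -97. ,  10.7]), array([-0.02500239, -0.03270856, -0.02193079]))
```

Left tin is back in place. Now the middle one.

Emit:
apply_moves(plan=[{"x": 3,"y": -40,"z": 0,"wx": 0,"wy": 0,"wz": 0},{"x": 3,"y": -80,"z": 0,"wx": 0,"wy": 0,"wz": 0},{"x": 3,"y": -97,"z": 0,"wx": 0,"wy": 0,"wz": 0},{"x": 3,"y": -97,"z": 0,"wx": 0,"wy": 0,"wz": 0},{"x": 3,"y": -97,"z": 10,"wx": 0,"wy": 0,"wz": 0},{"x": 3,"y": -97,"z": 10,"wx": 0,"wy": 0,"wz": 0}])

```text
t: 9.9
tool_pos: [0.4935, 0.0508, 0.1097]
tcp_rot: [-0.001, 1.0, -0.0, -0.001]
force: [0.6, -0.5, 0.1]
width: 0.795
grip_force: 0.0
```

Run:
```python
from h import *
tins("wrist");print(rel([.4942,.0495,.046],R.from_quat([0,1,0,0])))
```

```text
wrist 7777 [ 0.4912 -0.042   0.0712] [ 0.4928 -0.0431] 0.0283
wrist 7552 [0.4926 0.0487 0.0712] [0.4943 0.0488] 0.0281
wrist 7664 [0.495  0.1456 0.0711] [0.497  0.1468] 0.0286
(array([-0.7, -1.3, 64.2]), array([-0.02019377, -0.08695268,  0.06662095]))
```

Emit:
apply_moves(plan=[{"x": -0.5,"y": -1.5,"z": 0,"wx": 0,"wy": 0,"wz": 0},{"x": -0.5,"y": -1.5,"z": 20,"wx": 0,"wy": 0,"wz": 0},{"x": -0.5,"y": -1.5,"z": 40,"wx": 0,"wy": 0,"wz": 0},{"x": -0.5,"y": -1.5,"z": 55,"wx": 0,"wy": 0,"wz": 0},{"x": -0.5,"y": -1.5,"z": 64,"wx": 0,"wy": 0,"wz": 0},{"x": -0.5,"y": -1.5,"z": 64,"wx": 0,"wy": 0,"wz": 0},{"x": -0.5,"y": -1.5,"z": 64,"wx": 0,"wy": 0,"wz": 0}])

```text
t: 10.65
tool_pos: [0.4949, 0.0485, 0.0474]
tcp_rot: [0.0, 1.0, -0.0, 0.0]
force: [0.6, -0.2, 0.2]
width: 0.798
grip_force: 0.0
```

Emit:
apply_moves(plan=[{"x": 0,"y": 0,"z": 0,"wx": 0,"wy": 0,"wz": 0},{"x": 0,"y": 0,"z": 0,"wx": 0,"wy": 0,"wz": 0},{"x": 0,"y": 0,"z": 0,"wx": 0,"wy": 0,"wz": 0},{"x": 0,"y": 0,"z": 0,"wx": 0,"wy": 0,"wz": 0},{"x": 0,"y": 0,"z": 0,"wx": 0,"wy": 0,"wz": 0},{"x": 0,"y": 0,"z": 0,"wx": 0,"wy": 0,"wz": 0}], fingers=1)

```text
t: 11.25
tool_pos: [0.4952, 0.0485, 0.0482]
tcp_rot: [0.0, 1.0, 0.0, 0.001]
force: [-1.8, -0.5, 10.7]
width: 0.637
grip_force: 40.0
```

Emit:
apply_moves(plan=[{"x": 0,"y": 0,"z": -10,"wx": 0,"wy": 0,"wz": 0},{"x": 0,"y": 0,"z": -20,"wx": 0,"wy": 0,"wz": 0},{"x": 0,"y": 0,"z": -30,"wx": 0,"wy": 0,"wz": 0},{"x": 0,"y": 0,"z": -30,"wx": 0,"wy": 0,"wz": 0},{"x": 0,"y": 0,"z": -30,"wx": 0,"wy": 0,"wz": 0},{"x": 0,"y": 0,"z": -30,"wx": 0,"wy": 0,"wz": 0},{"x": 0,"y": 0,"z": -30,"wx": 0,"wy": 0,"wz": 0},{"x": 0,"y": 0,"z": -30,"wx": 0,"wy": 0,"wz": 0}])

```text
t: 12.05
tool_pos: [0.4944, 0.0483, 0.0767]
tcp_rot: [0.0, 1.0, -0.0, -0.0]
force: [-0.4, 0.1, -1.8]
width: 0.633
grip_force: 42.8
```

Run:
```python
from h import *
weigh()
P=cam("wrist")["P"];z=P[...,2];m=(abs(P[...,0]-.494)<.012)&(abs(P[...,1]-.049)<.012)&(z<.13);print("held top z",np.median(z[m]))
```

```text
12.45 [0.4946 0.0483 0.077 ] 0.6366079960172005 42.84654200077057 F [-0.09  0.05 -2.07] [0.23 0.35 0.53]
held top z 0.10008192279494688
```

Middle tin: about 2 N, lifted 29 mm. Setting it back.

Emit:
apply_moves(plan=[{"x": 0,"y": 0,"z": 10,"wx": 0,"wy": 0,"wz": 0},{"x": 0,"y": 0,"z": 18,"wx": 0,"wy": 0,"wz": 0},{"x": 0,"y": 0,"z": 24,"wx": 0,"wy": 0,"wz": 0},{"x": 0,"y": 0,"z": 29,"wx": 0,"wy": 0,"wz": 0},{"x": 0,"y": 0,"z": 29,"wx": 0,"wy": 0,"wz": 0},{"x": 0,"y": 0,"z": 29,"wx": 0,"wy": 0,"wz": 0}])

```text
t: 13.1
tool_pos: [0.4946, 0.0483, 0.0477]
tcp_rot: [0.0, 1.0, -0.0, -0.0]
force: [-1.0, -0.1, -2.5]
width: 0.633
grip_force: 44.9
```

Emit:
apply_moves(plan=[{"x": 0,"y": 0,"z": 0,"wx": 0,"wy": 0,"wz": 0},{"x": 0,"y": 0,"z": 0,"wx": 0,"wy": 0,"wz": 0},{"x": 0,"y": 0,"z": 0,"wx": 0,"wy": 0,"wz": 0},{"x": 0,"y": 0,"z": 0,"wx": 0,"wy": 0,"wz": 0},{"x": 0,"y": 0,"z": -20,"wx": 0,"wy": 0,"wz": 0},{"x": 0,"y": 0,"z": -45,"wx": 0,"wy": 0,"wz": 0},{"x": 0,"y": 0,"z": -72,"wx": 0,"wy": 0,"wz": 0},{"x": 0,"y": 0,"z": -72,"wx": 0,"wy": 0,"wz": 0}], fingers=-0.6)

```text
t: 13.9
tool_pos: [0.4963, 0.0486, 0.123]
tcp_rot: [0.0, 1.0, 0.001, 0.002]
force: [1.6, -0.0, -0.4]
width: 0.798
grip_force: 0.0
```

Emit:
apply_moves(plan=[{"x": 2,"y": -40,"z": 0,"wx": 0,"wy": 0,"wz": 0},{"x": 2,"y": -75,"z": 0,"wx": 0,"wy": 0,"wz": 0},{"x": 2,"y": -90,"z": 0,"wx": 0,"wy": 0,"wz": 0},{"x": 2,"y": -90,"z": 0,"wx": 0,"wy": 0,"wz": 0},{"x": 2,"y": -90,"z": 0,"wx": 0,"wy": 0,"wz": 0}])

```text
t: 14.4
tool_pos: [0.4925, -0.0414, 0.1198]
tcp_rot: [0.0, 1.0, 0.0, -0.0]
force: [-0.0, 1.5, -0.2]
width: 0.798
grip_force: 0.0
```

Run:
```python
from h import *
tins("wrist");print(robot.read_state()["tool_pos"],rel([.4928,-.0422,.046],R.from_quat([0,1,0,0])),cover())
```

```text
wrist 7105 [0.491  0.0471 0.0711] [0.4926 0.048 ] 0.0283
wrist 6928 [ 0.4914 -0.0431  0.0712] [ 0.4929 -0.0432] 0.0281
wrist 3523 [0.4976 0.1323 0.0707] [0.4967 0.1449] 0.0281
[ 0.49253168 -0.04089055  0.11978912] (array([-0.3, -1.3, 73.8]), array([ 0.00819465, -0.02241144,  0.01695159])) ('cover th', np.float64(1.54504807481103), 'x0', np.float64(0.5963192701192994), 1361, np.int64(2209), np.float64(0.2422249935504328))
```

Emit:
apply_moves(plan=[{"x": 0,"y": -1.5,"z": 0,"wx": 0,"wy": 0,"wz": 0},{"x": 0,"y": -1.5,"z": 20,"wx": 0,"wy": 0,"wz": 0},{"x": 0,"y": -1.5,"z": 40,"wx": 0,"wy": 0,"wz": 0},{"x": 0,"y": -1.5,"z": 60,"wx": 0,"wy": 0,"wz": 0},{"x": 0,"y": -1.5,"z": 74,"wx": 0,"wy": 0,"wz": 0},{"x": 0,"y": -1.5,"z": 74,"wx": 0,"wy": 0,"wz": 0},{"x": 0,"y": -1.5,"z": 74,"wx": 0,"wy": 0,"wz": 0}])

```text
t: 15.2
tool_pos: [0.4927, -0.0429, 0.0462]
tcp_rot: [-0.0, 1.0, -0.0, -0.0]
force: [-0.6, -1.1, 0.3]
width: 0.8
grip_force: 0.0
```

Emit:
apply_moves(plan=[{"x": 0,"y": 0,"z": 0,"wx": 0,"wy": 0,"wz": 0},{"x": 0,"y": 0,"z": 0,"wx": 0,"wy": 0,"wz": 0},{"x": 0,"y": 0,"z": 0,"wx": 0,"wy": 0,"wz": 0},{"x": 0,"y": 0,"z": 0,"wx": 0,"wy": 0,"wz": 0},{"x": 0,"y": 0,"z": 0,"wx": 0,"wy": 0,"wz": 0},{"x": 0,"y": 0,"z": 0,"wx": 0,"wy": 0,"wz": 0}], fingers=1)

```text
t: 15.8
tool_pos: [0.4932, -0.043, 0.0471]
tcp_rot: [0.0, 1.0, 0.0, 0.001]
force: [-1.4, -0.8, 4.9]
width: 0.637
grip_force: 41.0
```

Emit:
apply_moves(plan=[{"x": 0,"y": 0,"z": -10,"wx": 0,"wy": 0,"wz": 0},{"x": 0,"y": 0,"z": -20,"wx": 0,"wy": 0,"wz": 0},{"x": 0,"y": 0,"z": -30,"wx": 0,"wy": 0,"wz": 0},{"x": 0,"y": 0,"z": -30,"wx": 0,"wy": 0,"wz": 0},{"x": 0,"y": 0,"z": -30,"wx": 0,"wy": 0,"wz": 0},{"x": 0,"y": 0,"z": -30,"wx": 0,"wy": 0,"wz": 0},{"x": 0,"y": 0,"z": -30,"wx": 0,"wy": 0,"wz": 0},{"x": 0,"y": 0,"z": -30,"wx": 0,"wy": 0,"wz": 0}])

```text
t: 16.6
tool_pos: [0.4924, -0.0432, 0.0757]
tcp_rot: [0.0, 1.0, -0.0, -0.0]
force: [1.0, -0.0, -2.3]
width: 0.637
grip_force: 43.0
```

Run:
```python
from h import *
weigh()
P=cam("wrist")["P"];z=P[...,2];m=(abs(P[...,0]-.492)<.012)&(abs(P[...,1]+.043)<.012)&(z<.13);print("held top z",np.median(z[m]))
```

```text
17.0 [ 0.4926 -0.0432  0.076 ] 0.6378298848524345 43.04512023925781 F [ 0.19  0.24 -2.12] [0.78 0.37 0.37]
held top z 0.10025671048627322
```

Right tin: about 2.1 N, so the left tin at 4.8 N is the heaviest. I set the right one back and return to the left.

Emit:
apply_moves(plan=[{"x": 0,"y": 0,"z": 10,"wx": 0,"wy": 0,"wz": 0},{"x": 0,"y": 0,"z": 18,"wx": 0,"wy": 0,"wz": 0},{"x": 0,"y": 0,"z": 24,"wx": 0,"wy": 0,"wz": 0},{"x": 0,"y": 0,"z": 29,"wx": 0,"wy": 0,"wz": 0},{"x": 0,"y": 0,"z": 29,"wx": 0,"wy": 0,"wz": 0},{"x": 0,"y": 0,"z": 29,"wx": 0,"wy": 0,"wz": 0}])

```text
t: 17.65
tool_pos: [0.4924, -0.0432, 0.0467]
tcp_rot: [0.0, 1.0, -0.0, -0.0]
force: [-0.1, 0.0, -2.6]
width: 0.637
grip_force: 45.4
```

Emit:
apply_moves(plan=[{"x": 0,"y": 0,"z": 0,"wx": 0,"wy": 0,"wz": 0},{"x": 0,"y": 0,"z": 0,"wx": 0,"wy": 0,"wz": 0},{"x": 0,"y": 0,"z": 0,"wx": 0,"wy": 0,"wz": 0},{"x": 0,"y": 0,"z": 0,"wx": 0,"wy": 0,"wz": 0},{"x": 0,"y": 0,"z": -20,"wx": 0,"wy": 0,"wz": 0},{"x": 0,"y": 0,"z": -45,"wx": 0,"wy": 0,"wz": 0},{"x": 0,"y": 0,"z": -74,"wx": 0,"wy": 0,"wz": 0},{"x": 0,"y": 0,"z": -74,"wx": 0,"wy": 0,"wz": 0}], fingers=-0.6)

```text
t: 18.45
tool_pos: [0.4944, -0.0432, 0.1241]
tcp_rot: [0.0, 1.0, 0.0, 0.002]
force: [-0.4, 0.4, -0.6]
width: 0.802
grip_force: 0.0
```

Emit:
apply_moves(plan=[{"x": -4,"y": 40,"z": 0,"wx": 0,"wy": 0,"wz": 0},{"x": -4,"y": 85,"z": 0,"wx": 0,"wy": 0,"wz": 0},{"x": -4,"y": 130,"z": 0,"wx": 0,"wy": 0,"wz": 0},{"x": -4,"y": 170,"z": 0,"wx": 0,"wy": 0,"wz": 0},{"x": -4,"y": 190,"z": 0,"wx": 0,"wy": 0,"wz": 0},{"x": -4,"y": 190,"z": 0,"wx": 0,"wy": 0,"wz": 0},{"x": -4,"y": 190,"z": 0,"wx": 0,"wy": 0,"wz": 0}])

```text
t: 19.15
tool_pos: [0.4964, 0.1468, 0.1206]
tcp_rot: [-0.0, 1.0, -0.0, -0.0]
force: [-0.3, 0.0, 0.9]
width: 0.798
grip_force: 0.0
```

Run:
```python
from h import *
tins("wrist");tins("top");print(robot.read_state()["tool_pos"],rel([.497,.1467,.046],R.from_quat([0,1,0,0])),cover())
```

```text
wrist 2572 [ 0.4923 -0.0247  0.0708] [ 0.4918 -0.0352] 0.0267
wrist 7162 [0.4909 0.0494 0.0712] [0.4918 0.0482] 0.0286
wrist 6883 [0.495  0.1467 0.0712] [0.4967 0.1469] 0.0282
top 292 [0.4924 0.0503 0.0712] [0.4927 0.05  ] 0.028
top 288 [ 0.4906 -0.0414  0.0708] [ 0.4911 -0.0405] 0.0278
[0.49659712 0.14577093 0.12085128] (array([-0.4,  1. , 74.9]), array([-0.02515419, -0.01684194, -0.08242669])) ('cover th', np.float64(1.5438724849943555), 'x0', np.float64(0.596412282189091), 1357, np.int64(1471), np.float64(0.2423532167209882))
```

Emit:
apply_moves(plan=[{"x": 0,"y": 0.5,"z": 0,"wx": 0,"wy": 0,"wz": 0},{"x": 0,"y": 0.5,"z": 20,"wx": 0,"wy": 0,"wz": 0},{"x": 0,"y": 0.5,"z": 40,"wx": 0,"wy": 0,"wz": 0},{"x": 0,"y": 0.5,"z": 60,"wx": 0,"wy": 0,"wz": 0},{"x": 0,"y": 0.5,"z": 75,"wx": 0,"wy": 0,"wz": 0},{"x": 0,"y": 0.5,"z": 75,"wx": 0,"wy": 0,"wz": 0},{"x": 0,"y": 0.5,"z": 75,"wx": 0,"wy": 0,"wz": 0}])

```text
t: 20.0
tool_pos: [0.4968, 0.1469, 0.0463]
tcp_rot: [0.001, 1.0, -0.0, -0.0]
force: [0.2, -0.5, 0.7]
width: 0.8
grip_force: 0.0
```

Emit:
apply_moves(plan=[{"x": 0,"y": 0,"z": 0,"wx": 0,"wy": 0,"wz": 0},{"x": 0,"y": 0,"z": 0,"wx": 0,"wy": 0,"wz": 0},{"x": 0,"y": 0,"z": 0,"wx": 0,"wy": 0,"wz": 0},{"x": 0,"y": 0,"z": 0,"wx": 0,"wy": 0,"wz": 0},{"x": 0,"y": 0,"z": 0,"wx": 0,"wy": 0,"wz": 0},{"x": 0,"y": 0,"z": 0,"wx": 0,"wy": 0,"wz": 0}], fingers=1)

```text
t: 20.6
tool_pos: [0.4973, 0.1473, 0.0472]
tcp_rot: [0.0, 1.0, 0.0, 0.001]
force: [-1.3, -2.2, 4.8]
width: 0.638
grip_force: 41.0
```

Emit:
apply_moves(plan=[{"x": 0,"y": 0,"z": -15,"wx": 0,"wy": 0,"wz": 0},{"x": 0,"y": 0,"z": -40,"wx": 0,"wy": 0,"wz": 0},{"x": 0,"y": 0,"z": -70,"wx": 0,"wy": 0,"wz": 0},{"x": 0,"y": 0,"z": -100,"wx": 0,"wy": 0,"wz": 0},{"x": 0,"y": 0,"z": -130,"wx": 0,"wy": 0,"wz": 0},{"x": 0,"y": 0,"z": -150,"wx": 0,"wy": 0,"wz": 0},{"x": 0,"y": 0,"z": -160,"wx": 0,"wy": 0,"wz": 0},{"x": 0,"y": 0,"z": -160,"wx": 0,"wy": 0,"wz": 0}])

```text
t: 21.4
tool_pos: [0.497, 0.1476, 0.2072]
tcp_rot: [0.0, 1.0, 0.001, 0.001]
force: [0.3, 0.5, -5.7]
width: 0.638
grip_force: 44.9
```

Emit:
apply_moves(plan=[{"x": 0,"y": 0,"z": 0,"wx": 0,"wy": 0,"wz": 0},{"x": 0,"y": 0,"z": 0,"wx": 0,"wy": 0,"wz": 0},{"x": 0,"y": 0,"z": 0,"wx": 0,"wy": 0,"wz": 0},{"x": 0,"y": 0,"z": 0,"wx": 0,"wy": 0,"wz": 0}])

```text
t: 21.8
tool_pos: [0.4964, 0.1472, 0.2054]
tcp_rot: [0.0, 1.0, -0.0, -0.0]
force: [1.0, -0.2, -5.2]
width: 0.634
grip_force: 44.9
```

Run:
```python
from h import *
weigh();print(cover());tins("top")
w=cam("wrist");f=cam("scene");cv2.imwrite("pics/e.png",np.hstack([cv2.resize(f["color"][80:320,170:450,::-1],(467,400)),cv2.resize(w["color"][:,:,::-1],(333,400))]))
```

```text
22.2 [0.4967 0.1473 0.206 ] 0.6350925380282798 44.91754174232483 F [ 0.23 -0.11 -4.9 ] [0.46 0.43 0.48]
('cover th', np.float64(1.5446644230723674), 'x0', np.float64(0.5963127448204093), 1358, np.int64(1474), np.float64(0.24150662466425576))
top 310 [0.493  0.05   0.0711] [0.4924 0.0501] 0.0278
top 306 [ 0.4905 -0.041   0.0713] [ 0.4911 -0.0412] 0.028
```

View pics/e.png

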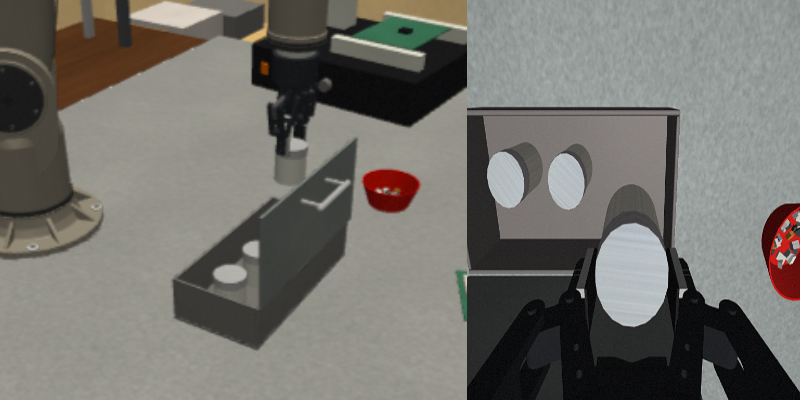

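The picture shows the heavy tin held upright at (291,165), the cover upright, and the other two tins standing in the case at (230,278) and (255,255). The bowl is untouched. Handing in.

```bash
python3 -c "
from rig import robot
print(robot.finish_job())"
```

```text
the job is handed in; nothing more can be done
None
```

Job handed in, verdict not shown: the cover stands upright (about 1.545 rad), all three tins were hefted in order, and the heaviest (left, about 4.9 N) is held upright with its bottom about 16 cm above the bench, the other two standing in the case.

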